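# Load the pot shaker and set its speed dial

## Robot

A 6-joint arm with a two-finger parallel gripper is mounted at the origin on a cart in front of the work surface, level with it; the furniture and walls round the work are solid. World frame = base frame: x ahead of the robot, y to its left, z up, the work surface at z = 0. Lengths are in mm, angles in rad, forces in N, time in s.
With the tool pointing down it reaches from about 300 to 850 mm from the base axis. Payload 5.4 kg.
Tool frame: the origin (TCP) lies on the centre line of the jaws, within the pads' length; the fingertips stand 19 mm ahead of it and the grasp point (between the pads) is the TCP; z points along the fingers, y is the direction in which the jaws open and shut (so a half turn about z gives the same grasp; the last joint's range is limited). The gripper opens to 85 mm and grips with 20 to 120 N. Pads are 22 mm wide; open, the fingers measure 114 mm over their backs; the gripper's body (76 mm by 85 mm) begins 54 mm behind the grasp point. The pads swing forward as they close: fully open they stand 13 mm farther back than shut.
Start: joints at [-1.545, 0.158, 1.597, -0, 1.386, -0.21], TCP at [134.309, -559.077, 250.299] pointing down, gripper open.
Joint ranges: [-2.91, 2.91], [-0.94, 2.29], [0.18, 2.7], [-1.29, 4.43], [0.17, 2.64], [-3, 3]. Speed limits (rad/s): [2.57, 2.57, 3.14, 3.14, 3.14, 3.14].

## Interface

Orientations are given as a rotation vector (axis times angle).
In Python, from rig import telemetry, grab_frame, get_calibration, workorder gives the robot as it stands.
- The arm moves only by the tool carry_out, never from a script. Its argument "steps" is a list of rows, each an object of numbers: "tx", "ty", "tz": the shift along the tool's x, y, z in mm; "wx", "wy", "wz": the turn, a rotation vector about the tool's x, y, z in degrees; "grip": the closure, from 0 (fully open) to 1 (shut). In form: [{"tx": .., "ty": .., "tz": .., "wx": .., "wy": .., "wz": .., "grip": ..}, ...]. A call has 1 to 8 rows; each row shifts and turns the commanded pose from where the row before left it, along the tool's axes as they then stand; what a row does not reach is not made up. A row lasts 1/8 s, in which the tool goes at most 62.5 mm and 10.7 degrees, less where a joint would pass 70% of its speed; a pose out of reach is approached as far as the arm can. A call is refused whole if a number of a shift passes 62.5 or a number of a turn 10.7, either way. A call with a gripper value outside its range is refused whole. The fingers move at their own pace and stop on an object; "force" is the grip in N (left out, the last holds). Time passes only in rows, so rows that do not move let the fingers close. It gives the time, the measured TCP pose, the force and the opening at its end, in the units of the state.
- telemetry.state(): the state, without advancing time (a new reading comes with each control period).
- grab_frame(name): name is "scene" or "side" or "wrist"; returns (picture, depth): 420x560x3 uint8, red, green, blue; 420x560 float32, mm along the optical axis (not along the pixel's ray), 0 where there is no reading.
- get_calibration(name): a dict with "fx", "fy", "cx", "cy" (pixels), "D" ([k1, k2, p1, p2, k3] as OpenCV has them; the pictures are not rectified), "rvec" (rotation vector, rad) and "tvec" (3), from world to camera coordinates, as OpenCV has them. Camera axes: x right, y down, z forward; pixel columns grow to the right and rows downward; lengths in mm; the calibration is good to about 2 mm. A picture is of the moment at which its call begins: read the wrist's pose just before it. get_calibration takes no time and is no camera call; for the wrist camera it gives the pose at the moment of the call.
- workorder.sign_off(): hands the job in, once; it reports no verdict.
The state is a dict: "clock": time; "joints": joint angles; "dq": joint speeds; "effort": joint torques, N m; "ee_pos": TCP position; "eef_rot": TCP orientation; "contact_force": force on the tool from outside, world axes, zero at the start; "wrist_torque": the same for the moment, N m; "opening": finger opening in mm.
Only numpy, scipy, OpenCV 4.12 (cv2) and the standard library are available. Lean on these libraries where they do the work, as an engineer would, in place of code of your own. Each camera call takes 0.05 s, during which the arm holds its last target. There are 200 camera calls.

## Task

Get the pot shaker ready to run: stand the taller of the two glaze pots, lid up, right down in the shaker's cup and swing the hold-down arm over its lid until it stops. Then turn the speed dial to 7 on its 0 to 10 scale, and leave the shorter pot and the tools lying about where they are.

Things in the scene. Friction and masses are not known exactly. Their poses are not given: they have to be found in the camera images.
- tall_pot: the taller glaze pot: white plastic pot with white screw lid, 86 high, body 57 across, lid 58 across from 72 to 86 above its underside; origin at the centre of its underside, z up through the lid; 0.11 kg, grasp round the body or lid
- short_pot: the shorter glaze pot, same width, 74 high, green lid; not needed, leave it standing; origin at the centre of its underside
- shaker: pot shaker, a grey bench machine fixed to the table, 290 long (x) by 190 wide (y), flat top 70 above the table; origin under its centre on the table, its x axis points from the dial end (nearer the robot) to the cup end, y to its left, z up
- cup_floor (a point): centre of the cup's floor, 34 above the table and 36 below the machine's top, 40 along the shaker's x axis. The cup is a round well 64 across with a 3 chamfer; a flat rubber ring 104 across stands 3 above the machine's top around it. A pot stood fully down here has its origin at this point; the tall pot then reaches 120 above the table
- holdarm_pivot (a point): on the vertical pivot axis of the hold-down arm, at mid height of its bar (134 above the table), 75 from the cup's centre along the shaker's x axis; the nut on top reaches 144
- holdarm_tip (a point): free end of the hold-down arm, 119 from the pivot, at mid height of the bar. The arm is a level aluminium bar 18 wide, from 128 to 139 above the table, with a rubber pad 34 across under it (123 to 128 above the table), 75 from the pivot
- hold_arm (a joint): angle of the hold-down arm: 0 = closed, against its stop, the bar pointing along the shaker's -x with the pad over the cup's centre; up to 1.25 rad = swung out towards the shaker's -y side (the tip goes anticlockwise, seen from above, as the value grows). Stays where it is left, a stiff pivot that turns with 2 to 3 N at the tip
- dial_axis (a point): on the vertical axis of the speed dial, at the machine's top face (70 above the table), 78 along the shaker's -x axis
- dial_nose (a point): the pointed end of the dial's pointer (35 from the axis). The dial is a black knob: a round skirt 60 across up to 9 above the top face, on it an upright grip bar 13 wide and 54 long across the axis, from 9 to 29 above the top face, with a narrower nose at the pointing end and a white line along it
- speed_dial (a joint): speed dial, rad: 0 = mark 0, grows clockwise seen from above, 4.712 = mark 10. Marks are 27 degrees (0.4712 rad) apart; 0, 5 and 10 are longer, 0 has a dot. At 0 the pointer is 135 degrees anticlockwise (from above) of the shaker's +x axis, at 5 along +x, at 7 (3.299 rad) 54 degrees clockwise of +x. Stays where left; needs about 2 N at the bar's end
- brush_2: wooden brush 212 long lying on the table; leave it
- wood_rib: kidney-shaped wooden rib 96x61 lying on the table; leave it
Not all that is in view belongs to the job. Several things look just like the tall_pot: the one meant starts nearest to the robot's base.

How it is judged (in metres and radians):
On the way, in this order (a step that is already met when the one before it is completed fails the run):
1. the taller pot stands fully down in the cup, lid up (horizontal distance between tall_pot and cup_floor below 0.008 m and z of tall_pot in the frame of cup_floor between -0.006 and 0.006 m and angle between tall_pot's own z axis and vertical below 0.12 rad), for 0.2 s.
2. the hold-down arm is over the seated pot, at its stop (all of step 1 and value of joint hold_arm below 0.1 rad), for 0.2 s.
At the end, for the whole second after the job is handed in: The taller pot stands at rest, upright (within 7 degrees) and fully down in the cup (within 8 mm of its centre and 6 mm of its floor), the hold-down arm is within 0.10 rad of its closed stop, and the speed dial stands at 7 within 0.12 rad (a quarter of a division) (all of step 2 and value of joint speed_dial between 3.179 and 3.419 rad and linear speed of tall_pot below 0.02 m/s); the robot touches nothing.
It fails at once if the shorter pot moved more than 30 mm or tipped (distance of short_pot from where it was at the start of the episode above 0.03 m or angle between short_pot's own z axis and vertical above 0.5 rad).
It fails at once if the brush or the wooden rib moved more than 40 mm (distance of any of brush_2, wood_rib from where it was at the start of the episode above 0.04 m).
It also fails if it takes over 61 s, if anything falls off the work surface, if the arm or the gripper's body presses on something with over 40 N, if the wrist force passes 120 N, or if a joint passes its speed limit or range.

## Working session

There is one attempt and no reset: what is moved stays moved. The work goes in short steps, Python scripts to look and compute and a tool call to move; the robot and the scene stay as the last step left them, time stands still between calls to the robot, and variables do not carry over. Pictures are saved under pics/ and viewed, about 8 in all and at most 12, crops included, and the job is handed in when it is done.

Besides the shell and the picture viewer there is one more tool, called after ">>>" in YAML: its name, and indented under it one key for each argument. carry_out: Moves the arm, as the interface text tells. Its arguments: {"type":"object","properties":{"steps":{"type":"array"},"force":{"type":"number"}},"required":["steps"]}

```bash
mkdir -p pics; ls; cat > h.py <<'E'
import numpy as np, cv2
from rig import telemetry, grab_frame, get_calibration, workorder
def snap(n,f):
    c=get_calibration(n); p,d=grab_frame(n)
    cv2.imwrite(f'pics/{f}.png',p[:,:,::-1]); np.savez(f'pics/{f}.npz',p=p,d=d,**{k:np.array(v,float) for k,v in c.items()})
    return p,d,c
def load(f): 
    z=np.load(f'pics/{f}.npz'); return z['p'],z['d'],{k:z[k] for k in z.files if k not in 'pd'}
def K(c): return np.array([[c['fx'],0,c['cx']],[0,c['fy'],c['cy']],[0,0,1.]],float)
def cloud(d,c):
    v,u=np.mgrid[:d.shape[0],:d.shape[1]]
    n=cv2.undistortPoints(np.dstack([u,v]).reshape(-1,1,2).astype(float),K(c),np.array(c['D'],float)).reshape(*d.shape,2)
    P=np.dstack([n,np.ones(d.shape)])*d[...,None]
    R=cv2.Rodrigues(np.array(c['rvec'],float))[0]
    W=(P-np.array(c['tvec'],float).ravel())@R
    W[d<=0]=np.nan; return W
def proj(X,c): return cv2.projectPoints(np.array(X,float).reshape(-1,1,3),np.array(c['rvec'],float),np.array(c['tvec'],float),K(c),np.array(c['D'],float))[0].reshape(-1,2)
E
python3 - <<'E'
from h import *
s=telemetry.state(); print(s)
for n in('scene','side'):
    p,d,c=snap(n,n+'0'); R=cv2.Rodrigues(np.array(c['rvec'],float))[0]; print(n,-R.T@np.array(c['tvec'],float).ravel(),R[2])
E
```

```text
pics
{'clock': 0.0, 'joints': array([-1.54509410e+00,  1.59116947e-01,  1.59824985e+00, -3.68726364e-06,
        1.38618408e+00, -2.10131606e-01]), 'dq': array([ 0.0006625 , -0.00153005,  0.00120753, -0.0005404 ,  0.00074523,
        0.00167331]), 'effort': array([ 6.13702323e-04, -3.95998085e+01, -3.31433558e+01, -1.46947791e-04,
        8.38061096e-03, -8.79405434e-06]), 'ee_pos': array([ 134.2966944 , -558.51025206,  249.26989303]), 'eef_rot': array([-3.11784014e+00, -3.69360667e-01, -2.77407229e-04]), 'contact_force': array([-0.40010436, -0.25518664, -0.68800875]), 'wrist_torque': array([-0.06488978,  0.01697525,  0.01415727]), 'opening': 85.02607078414388}
scene [ 264.60572259 -579.89590808  758.32581448] [ 0.35951247  0.62276449 -0.69492098]
side [286.73598062 705.41634499 665.82949006] [ 0.30935745 -0.74455926 -0.59154837]
```

View pics/scene0.png

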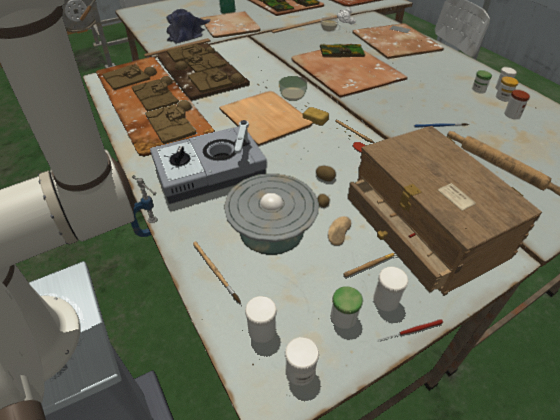

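View pics/side0.png

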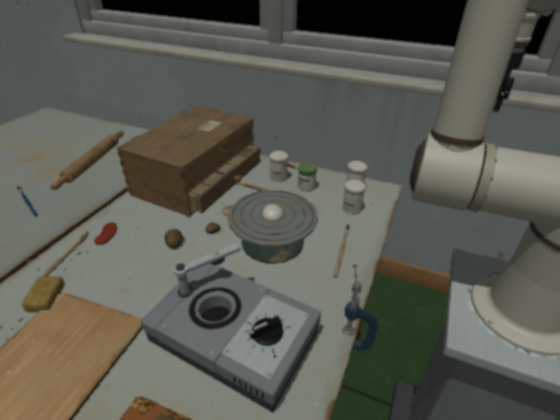

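Both views show three white-lidded pots at scene px (261,318), (302,360) and (391,288), plus the green-lidded one at (347,305). The shaker is at (210,160) with its arm swung out. Next I'll measure these.

```bash
python3 - <<'E'
from h import *
for f in('scene0','side0'):
    p,d,c=load(f); W=cloud(d,c); x,y,z=W[...,0],W[...,1],W[...,2]
    print(f)
    # pots: blobs at z 66..95 
    b=p.astype(int)
    m=((z>66)&(z<95)&(y<-250)&(x<620)).astype(np.uint8)
    n,l,s,ce=cv2.connectedComponentsWithStats(m)
    for i in range(1,n):
        if 60<s[i,4]<3000:
            q=W[l==i]; top=np.nanpercentile(q[:,2],90); t=q[q[:,2]>top-5]
            mm=(t[:,:2].min(0)+t[:,:2].max(0))/2; print(ce[i].round(),s[i,4],'top',top.round(1),'c',mm.round(1),np.ptp(t[:,:2],axis=0).round(),np.hypot(*mm).round(),p[l==i].mean(0).round())
    # shaker top
    m=((abs(z-70)<5)&(y>-300)&(y<350)&(x<700)).astype(np.uint8)
    n,l,s,ce=cv2.connectedComponentsWithStats(m); i=1+s[1:,4].argmax()
    q=W[l==i]; r=cv2.minAreaRect(q[:,:2].astype(np.float32)); print('shaker',ce[i],s[i,4],r,np.median(q[:,2]))
    m=((z>122)&(z<150)&(np.hypot(x-r[0][0],y-r[0][1])<230)).astype(np.uint8)
    n,l,s,ce=cv2.connectedComponentsWithStats(m)
    for i in range(1,n):
        if s[i,4]>40: q=W[l==i]; print('arm',ce[i],s[i,4],cv2.minAreaRect(q[:,:2].astype(np.float32)),np.median(q[:,2]))
p,d,c=load('scene0');a=cv2.resize(p[240:400,220:440],None,fx=3,fy=3)[:,:,::-1]
cv2.imwrite('pics/pots.png',a)
p,d,c=load('side0');a=cv2.resize(p[230:400,130:330],None,fx=3.5,fy=3.5,interpolation=cv2.INTER_CUBIC)[:,:,::-1]
cv2.imwrite('pics/sh.png',a)
E
```

```text
scene0
[347. 301.] 542 top 75.3 c [ 595.  -274.6] [50. 49.] 655.0 [101. 127.  76.]
[301. 354.] 941 top 87.5 c [ 458.8 -323.7] [61. 59.] 561.0 [210. 206. 194.]
shaker [208.11762407 162.41656897] 2559 ((540.2904663085938, 285.45062255859375), (148.1753387451172, 290.4573059082031), 84.96153259277344) 69.60842644603768
arm [241.04895105 136.36013986] 286 ((623.9652709960938, 250.62554931640625), (139.26351928710938, 32.34778594970703), 58.477569580078125) 138.42007128105726
arm [140.80208333 182.70833333] 96 ((336.938232421875, 196.795166015625), (15.361207962036133, 83.80276489257812), 9.227731704711914) 133.40065848359424
side0
[392. 112.] 628 top 91.8 c [ 446.4 -812.3] [347.  19.] 927.0 [81. 85. 83.]
[523. 133.] 592 top 92.0 c [ -22.  -810.3] [230.  18.] 811.0 [82. 86. 84.]
[356. 168.] 248 top 88.6 c [ 461.  -321.1] [57. 54.] 562.0 [125. 123. 114.]
[309. 167.] 112 top 76.6 c [ 596.5 -273. ] [46. 45.] 656.0 [75. 93. 60.]
shaker [244.93595246 306.59590624] 6058 ((542.6018676757812, 290.4747314453125), (146.14910888671875, 290.74700927734375), 84.44598388671875) 71.5194358171963
arm [205.29010695 259.81550802] 748 ((625.7088623046875, 255.9033203125), (140.30442810058594, 27.705989837646484), 54.2843132019043) 139.80506423405166
arm [355.94186047 286.37790698] 172 ((343.8959045410156, 195.953369140625), (16.285253524780273, 90.82240295410156), 26.10997772216797) 135.39979196157728
```

View pics/pots.png

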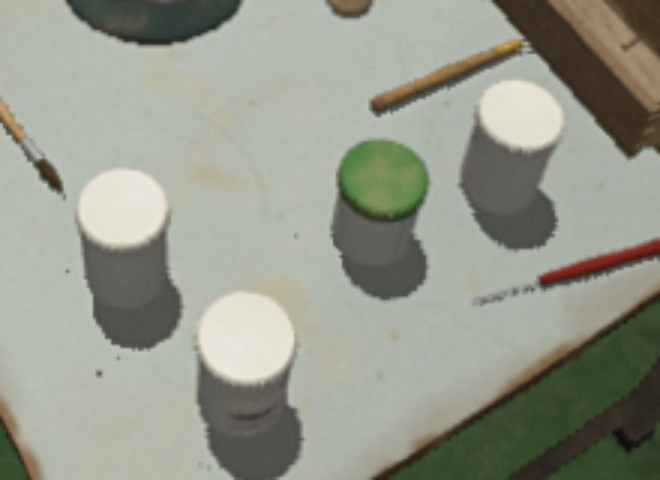

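View pics/sh.png

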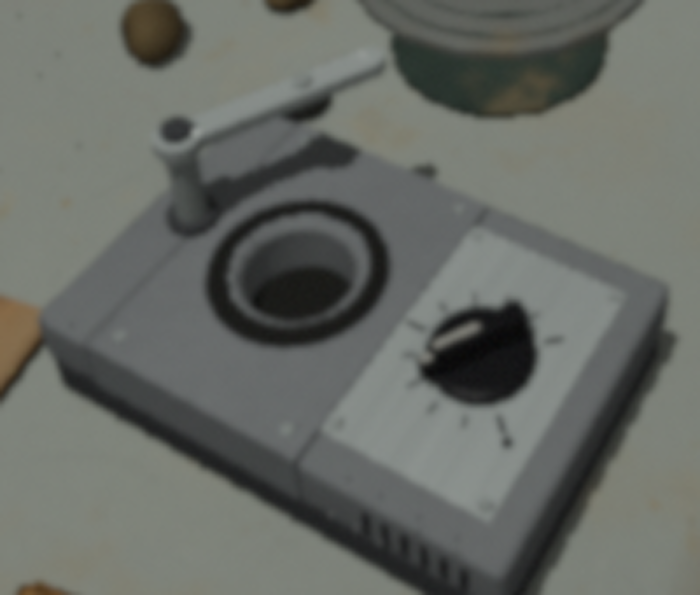

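Pot candidates: (261,318), (302,360) and (391,288) are white, and (347,305) is green and short. The (302,360) pot is 561 mm from the base. I still need a number for (261,318), which looks nearest. In the shaker crop, the zero dot is at (505,435), the arm is swung out, and the dial bar runs from (430,365) to (520,310).

```bash
python3 - <<'E'
from h import *
for f in('scene0','side0'):
    p,d,c=load(f); W=cloud(d,c); x,y,z=W[...,0],W[...,1],W[...,2]
    print(f)
    for g in ([430,-230],[460,-322],[720,-300]):
        m=(z>80)&(z<94)&(np.hypot(x-g[0],y-g[1])<(45 if g[0]<700 else 80))
        if m.sum()>20:
            cc,r=cv2.minEnclosingCircle(W[m][:,:2].astype(np.float32)); print('pot',np.argwhere(m)[:,::-1].mean(0).round(),m.sum(),np.round(cc,1),round(r,1),np.hypot(*cc).round(),np.median(z[m]).round(1))
    m=((abs(z-71)<6)&(np.hypot(x-540,y-280)<190)).astype(np.uint8); m=cv2.morphologyEx(m,cv2.MORPH_OPEN,np.ones((3,3)))>0
    print('shaker',cv2.minAreaRect(W[m][:,:2].astype(np.float32)),m.sum())
    # obstacles on the way
    for nm,(a,b_) in {'kiln pot':((500,-30),170)}.items():
        m=(np.hypot(x-a,y-b_)<1e3)
    b=z.copy(); 
    m=(z>90)&(z<300)&(x>380)&(x<750)&(y>-150)&(y<200)
    print('bowl',np.nanmin(W[m],axis=0).round(),np.nanmax(W[m],axis=0).round())
E
```

```text
scene0
pot [261. 310.] 671 [ 437. -212.] 30.2 486.0 85.8
pot [301. 353.] 866 [ 458.5 -323.6] 30.5 561.0 86.1
pot [393. 279.] 572 [ 702.8 -284.8] 30.3 758.0 85.8
shaker ((542.9835205078125, 312.21612548828125), (197.1868438720703, 290.71112060546875), 84.6598129272461) 3496Traceback (most recent call last):
  File "<stdin>", line 13, in <module>
ValueError: operands could not be broadcast together with shapes (420,560) (2,)
```

```bash
python3 - <<'E'
from h import *
for f in('scene0','side0'):
    p,d,c=load(f); W=cloud(d,c); x,y,z=W[...,0],W[...,1],W[...,2]
    m=(z>90)&(z<300)&(x>380)&(x<750)&(y>-150)&(y<170)
    print('bowl',np.nanpercentile(W[m],[1,99],axis=0).round())
    if f=='side0':
        m=(z>80)&(z<94)&(np.hypot(x-437,y+212)<45); print('pot',cv2.minEnclosingCircle(W[m][:,:2].astype(np.float32)))
        m=((abs(z-71)<6)&(np.hypot(x-540,y-300)<190)).astype(np.uint8); m=cv2.morphologyEx(m,cv2.MORPH_OPEN,np.ones((3,3)))>0
        print('shaker',cv2.minAreaRect(W[m][:,:2].astype(np.float32)),m.sum())
R=cv2.Rodrigues(telemetry.state()['eef_rot'])[0]; print(R.round(3))
c=get_calibration('wrist'); Rc=cv2.Rodrigues(np.array(c['rvec'],float))[0]; print(R.T@(-Rc.T@np.array(c['tvec'],float).ravel()-telemetry.state()['ee_pos']), R.T@Rc[2], c['fx'])
E
```

```text
bowl [[484. -88.  92.]
 [691. 119. 115.]]
bowl [[486. -79.  92.]
 [693. 129. 117.]]
pot ((438.98333740234375, -208.3229522705078), 30.510034561157227)
shaker ((545.1312255859375, 313.48004150390625), (191.3641357421875, 291.20013427734375), 84.12200164794922) 11250
[[ 0.972  0.234 -0.   ]
 [ 0.234 -0.972  0.002]
 [ 0.    -0.002 -1.   ]]
[  73.10891009   -0.82390789 -124.00422576] [-2.87346821e-01 -3.23618614e-04  9.57826550e-01] 374.6754798316185
```

>>> carry_out:
  steps:
    - {"wz":8.5}
    - {"wz":8.5}
    - {"wz":8.5}
    - {"wz":8.5}

```text
schema error: expected keys tx, ty, tz, wx, wy, wz, grip
```

>>> carry_out:
  steps:
    - {"tx":20,"ty":-54}
    - {"tx":20,"ty":-54}
    - {"tx":20,"ty":-54}
    - {"tx":20,"ty":-54}
    - {"tx":20,"ty":-54}
    - {"tx":20,"ty":-54}
    - {"tx":21,"ty":-54}
    - {"tx":21,"ty":-54}

```text
schema error: expected keys tx, ty, tz, wx, wy, wz, grip
```

>>> carry_out:
  steps:
    - {"tx":0}
    - {"tx":0}

```text
schema error: expected keys tx, ty, tz, wx, wy, wz, grip
```

>>> carry_out:
  steps:
    - {"tx":0,"ty":0,"tz":0,"wx":0,"wy":0,"wz":8.5,"grip":0}
    - {"tx":0,"ty":0,"tz":0,"wx":0,"wy":0,"wz":8.5,"grip":0}
    - {"tx":0,"ty":0,"tz":0,"wx":0,"wy":0,"wz":8.5,"grip":0}
    - {"tx":0,"ty":0,"tz":0,"wx":0,"wy":0,"wz":8.5,"grip":0}

```text
clock: 0.6
ee_pos: [134.3, -558.7, 249.7]
eef_rot: [-3.089, 0.566, 0.0]
contact_force: [0.2, -0.1, -0.1]
opening: 85.2
```

>>> carry_out:
  steps:
    - {"tx":20,"ty":-54,"tz":0,"wx":0,"wy":0,"wz":0,"grip":0}
    - {"tx":20,"ty":-54,"tz":0,"wx":0,"wy":0,"wz":0,"grip":0}
    - {"tx":20,"ty":-54,"tz":0,"wx":0,"wy":0,"wz":0,"grip":0}
    - {"tx":20,"ty":-54,"tz":0,"wx":0,"wy":0,"wz":0,"grip":0}
    - {"tx":20,"ty":-54,"tz":0,"wx":0,"wy":0,"wz":0,"grip":0}
    - {"tx":20,"ty":-54,"tz":0,"wx":0,"wy":0,"wz":0,"grip":0}
    - {"tx":20,"ty":-54,"tz":0,"wx":0,"wy":0,"wz":0,"grip":0}
    - {"tx":20,"ty":-54,"tz":0,"wx":0,"wy":0,"wz":0,"grip":0}

```text
clock: 1.6
ee_pos: [436.2, -208.7, 250.0]
eef_rot: [-3.091, 0.559, 0.0]
contact_force: [-0.2, -0.4, -0.2]
opening: 85.3
```

>>> carry_out:
  steps:
    - {"tx":0,"ty":0,"tz":0,"wx":0,"wy":0,"wz":0,"grip":0}
    - {"tx":0,"ty":0,"tz":0,"wx":0,"wy":0,"wz":0,"grip":0}

```text
clock: 1.85
ee_pos: [435.1, -210.4, 249.9]
eef_rot: [3.092, -0.558, -0.001]
contact_force: [-0.2, 0.0, 0.0]
opening: 85.0
```

```bash
python3 - <<'E'
from h import *
p,d,c=snap('wrist','w0'); W=cloud(d,c); z=W[...,2]
m=((z>80)&(z<94)).astype(np.uint8); n,l,s,ce=cv2.connectedComponentsWithStats(m)
for i in range(1,n):
    if s[i,4]>500: print(ce[i],s[i],cv2.minEnclosingCircle(W[l==i][:,:2].astype(np.float32)),np.median(z[l==i]))
E
```

```text
[407.56582516 115.7375339 ] [ 369   76   78   80 4793] ((459.60784912109375, -322.6546325683594), 30.216642379760742) 86.1756031792426
[279.81655106 191.52786415] [ 243  155   75   73 4181] ((437.57952880859375, -210.36941528320312), 29.916154861450195) 86.19058908383154
```

>>> carry_out:
  steps:
    - {"tx":-8,"ty":-58,"tz":0,"wx":0,"wy":0,"wz":0,"grip":0}
    - {"tx":-8,"ty":-58,"tz":0,"wx":0,"wy":0,"wz":0,"grip":0}
    - {"tx":-8,"ty":-58,"tz":0,"wx":0,"wy":0,"wz":0,"grip":0}
    - {"tx":-8,"ty":-58,"tz":0,"wx":0,"wy":0,"wz":0,"grip":0}
    - {"tx":-8,"ty":-58,"tz":0,"wx":0,"wy":0,"wz":0,"grip":0}
    - {"tx":-8,"ty":-58,"tz":0,"wx":0,"wy":0,"wz":0,"grip":0}
    - {"tx":-8,"ty":-58,"tz":0,"wx":0,"wy":0,"wz":0,"grip":0}
    - {"tx":-8,"ty":-58,"tz":0,"wx":0,"wy":0,"wz":0,"grip":0}

```text
clock: 2.9
ee_pos: [538.8, 246.7, 250.3]
eef_rot: [3.09, -0.563, 0.001]
contact_force: [0.6, -0.4, 0.1]
opening: 85.3
```

>>> carry_out:
  steps:
    - {"tx":-8,"ty":-58,"tz":0,"wx":0,"wy":0,"wz":0,"grip":0}
    - {"tx":0,"ty":0,"tz":0,"wx":0,"wy":0,"wz":0,"grip":0}
    - {"tx":0,"ty":0,"tz":0,"wx":0,"wy":0,"wz":0,"grip":0}

```text
clock: 3.28
ee_pos: [551.1, 302.1, 249.9]
eef_rot: [3.09, -0.561, -0.001]
contact_force: [-1.0, -0.6, -0.2]
opening: 85.6
```

```bash
python3 - <<'E'
from h import *
s=telemetry.state(); print(s['ee_pos'],s['joints'])
p,d,c=snap('wrist','w1'); W=cloud(d,c); x,y,z=W[...,0],W[...,1],W[...,2]
m=((abs(z-71)<5)&(np.hypot(x-540,y-300)<200)).astype(np.uint8); m=cv2.morphologyEx(m,cv2.MORPH_OPEN,np.ones((3,3)))>0
print('shaker',cv2.minAreaRect(W[m][:,:2].astype(np.float32)),m.sum(),np.median(z[m]))
m=(z<62)&(np.hypot(x-583,y-308)<40); print('well',cv2.minEnclosingCircle(W[m][:,:2].astype(np.float32)),m.sum(),np.median(z[m]))
m=(z>92)&(z<106)&(np.hypot(x-466,y-320)<45); print('dial',cv2.minAreaRect(W[m][:,:2].astype(np.float32)),m.sum(),np.median(z[m]))
m=(z>122)&(z<150)&(x>400); print('arm',cv2.minAreaRect(W[m][:,:2].astype(np.float32)),m.sum(),np.median(z[m]))
E
```

```text
[551.14316879 302.11750844 249.91300726] [ 3.09787248e-01  2.96312730e-01  1.43604216e+00 -6.47532059e-04
  1.41015849e+00  2.24008535e+00]
shaker ((544.7703857421875, 313.509521484375), (190.28225708007812, 290.1253662109375), 84.1900863647461) 57636 70.24851720603624
well ((583.5101318359375, 309.423583984375), 32.29738998413086) 4531 35.312214322221045
dial ((470.2196044921875, 324.3768310546875), (60.539241790771484, 14.061894416809082), 50.405426025390625) 1106 98.95181319262524
arm ((627.090087890625, 254.40423583984375), (140.95785522460938, 32.91741180419922), 56.05141067504883) 8315 139.27239085058113
```

View pics/w1.png

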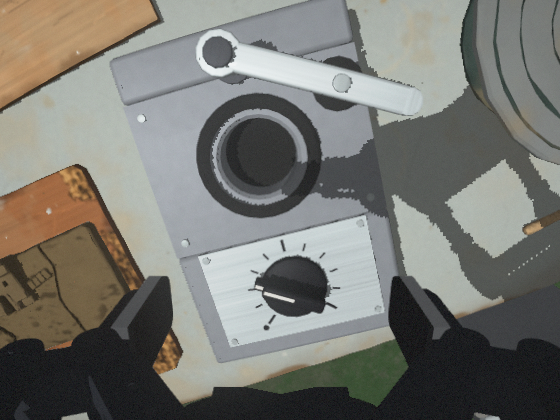

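The wrist view shows the cup at (260,152), the swung-out hold arm from (220,50) to (415,100), and the dial at (290,287) with its white line pointing left, near mark 3. The zero dot is at (267,327). I'll use shaker yaw −5.8°, cup at (584,309.4) and dial axis at (467.5,321.3). The chosen pot is the nearest, at (437.6,−210.4). I'll turn the wrist half round so the later dial turn stays within joint 6's range, then return to the pot.

>>> carry_out:
  steps:
    - {"tx":0,"ty":0,"tz":0,"wx":0,"wy":0,"wz":-10,"grip":0}
    - {"tx":0,"ty":0,"tz":0,"wx":0,"wy":0,"wz":-10,"grip":0}
    - {"tx":0,"ty":0,"tz":0,"wx":0,"wy":0,"wz":-10,"grip":0}
    - {"tx":0,"ty":0,"tz":0,"wx":0,"wy":0,"wz":-10,"grip":0}
    - {"tx":0,"ty":0,"tz":0,"wx":0,"wy":0,"wz":-10,"grip":0}
    - {"tx":0,"ty":0,"tz":0,"wx":0,"wy":0,"wz":-10,"grip":0}
    - {"tx":0,"ty":0,"tz":0,"wx":0,"wy":0,"wz":-10,"grip":0}
    - {"tx":0,"ty":0,"tz":0,"wx":0,"wy":0,"wz":-10,"grip":0}

```text
clock: 4.32
ee_pos: [551.1, 301.6, 250.8]
eef_rot: [2.725, 1.563, 0.0]
contact_force: [0.9, 0.0, 1.2]
opening: 85.2
```

>>> carry_out:
  steps:
    - {"tx":0,"ty":0,"tz":0,"wx":0,"wy":0,"wz":-10,"grip":0}
    - {"tx":0,"ty":0,"tz":0,"wx":0,"wy":0,"wz":-10,"grip":0}
    - {"tx":0,"ty":0,"tz":0,"wx":0,"wy":0,"wz":-10,"grip":0}
    - {"tx":0,"ty":0,"tz":0,"wx":0,"wy":0,"wz":-10,"grip":0}
    - {"tx":0,"ty":0,"tz":0,"wx":0,"wy":0,"wz":-10,"grip":0}
    - {"tx":0,"ty":0,"tz":0,"wx":0,"wy":0,"wz":-10,"grip":0}
    - {"tx":0,"ty":0,"tz":0,"wx":0,"wy":0,"wz":-10,"grip":0}
    - {"tx":0,"ty":0,"tz":0,"wx":0,"wy":0,"wz":-10,"grip":0}

```text
clock: 5.32
ee_pos: [551.1, 301.6, 250.8]
eef_rot: [1.083, 2.949, 0.0]
contact_force: [0.1, -0.4, 0.2]
opening: 85.5
```

>>> carry_out:
  steps:
    - {"tx":0,"ty":0,"tz":0,"wx":0,"wy":0,"wz":-10,"grip":0}
    - {"tx":0,"ty":0,"tz":0,"wx":0,"wy":0,"wz":-10,"grip":0}
    - {"tx":-7.3,"ty":-52,"tz":0,"wx":0,"wy":0,"wz":0,"grip":0}
    - {"tx":-7.3,"ty":-52,"tz":0,"wx":0,"wy":0,"wz":0,"grip":0}
    - {"tx":-7.3,"ty":-52,"tz":0,"wx":0,"wy":0,"wz":0,"grip":0}
    - {"tx":-7.3,"ty":-52,"tz":0,"wx":0,"wy":0,"wz":0,"grip":0}
    - {"tx":-7.3,"ty":-52,"tz":0,"wx":0,"wy":0,"wz":0,"grip":0}
    - {"tx":-7.3,"ty":-52,"tz":0,"wx":0,"wy":0,"wz":0,"grip":0}

```text
clock: 6.32
ee_pos: [481.3, -6.9, 250.7]
eef_rot: [0.563, 3.09, -0.001]
contact_force: [1.4, -1.0, -0.4]
opening: 85.7
```

>>> carry_out:
  steps:
    - {"tx":-7.3,"ty":-52,"tz":0,"wx":0,"wy":0,"wz":0,"grip":0}
    - {"tx":-7.3,"ty":-52,"tz":0,"wx":0,"wy":0,"wz":0,"grip":0}
    - {"tx":-7.3,"ty":-52,"tz":0,"wx":0,"wy":0,"wz":0,"grip":0}
    - {"tx":-7.3,"ty":-52,"tz":0,"wx":0,"wy":0,"wz":0,"grip":0}
    - {"tx":0,"ty":0,"tz":0,"wx":0,"wy":0,"wz":0,"grip":0}
    - {"tx":0,"ty":0,"tz":0,"wx":0,"wy":0,"wz":0,"grip":0}

```text
clock: 7.08
ee_pos: [436.3, -209.1, 250.4]
eef_rot: [0.562, 3.091, 0.001]
contact_force: [0.2, -0.1, -0.1]
opening: 85.2
```

```bash
cat > go.py <<'E'
from h import *
def to(x,y,z=None):
    s=telemetry.state(); R=cv2.Rodrigues(s['eef_rot'])[0]; p=s['ee_pos']
    t=np.array([x,y,p[2] if z is None else z]); print('shift',(R.T@(t-p)).round(1),'pos',p.round(1),'yaw',np.degrees(np.arctan2(R[1,0],R[0,0])).round(2),'open',round(s['opening'],1),'F',s['contact_force'].round(1),'T',s['wrist_torque'].round(2),'t',s['clock'])
E
python3 - <<'E'
from go import *
p,d,c=snap('wrist','w2'); W=cloud(d,c); z=W[...,2]
m=((z>80)&(z<94)).astype(np.uint8); n,l,s,ce=cv2.connectedComponentsWithStats(m)
for i in range(1,n):
    if s[i,4]>500: print(ce[i],cv2.minEnclosingCircle(W[l==i][:,:2].astype(np.float32)),np.median(z[l==i]))
to(437.6,-210.4,68)
# fingertip location in tool frame
s=telemetry.state(); R=cv2.Rodrigues(s['eef_rot'])[0]; T=(W-s['ee_pos'])@R
m=(abs(T[...,0])<15)&(abs(T[...,1])>38)&(abs(T[...,1])<60)&(T[...,2]<60); print('tips',np.nanpercentile(T[m],[1,50,99],axis=0).round(1))
E
```

```text
[499.40633245 208.62796834] ((518.5065307617188, -35.65620040893555), 63.56719970703125) 90.86874933165285
[278.96078431 197.58702493] ((437.531982421875, -209.6492919921875), 29.97548484802246) 85.98450618653497
[166.08057506 261.76094952] ((459.43963623046875, -321.7932434082031), 30.560043334960938) 85.96523345002318
shift [ -1.6  -1.5 182.3] pos [ 436.6 -208.5  250.3] yaw 159.48 open 85.0 F [ 0.1 -0.2  0.4] T [-0.02 -0.05 -0.03] t 7.125
tips [[ -9.2 -59.7 -64.2]
 [  7.9 -38.9 -39.5]
 [ 14.   59.7   3.1]]
```

>>> carry_out:
  steps:
    - {"tx":-1.4,"ty":-1,"tz":45,"wx":0,"wy":0,"wz":0,"grip":0}
    - {"tx":0,"ty":0,"tz":45,"wx":0,"wy":0,"wz":0,"grip":0}
    - {"tx":0,"ty":0,"tz":40,"wx":0,"wy":0,"wz":0,"grip":0}
    - {"tx":0,"ty":0,"tz":32,"wx":0,"wy":0,"wz":0,"grip":0}
    - {"tx":0,"ty":0,"tz":20,"wx":0,"wy":0,"wz":0,"grip":0}
    - {"tx":0,"ty":0,"tz":10,"wx":0,"wy":0,"wz":0,"grip":0}
    - {"tx":0,"ty":0,"tz":0,"wx":0,"wy":0,"wz":0,"grip":0}
    - {"tx":0,"ty":0,"tz":0,"wx":0,"wy":0,"wz":0,"grip":0}

```text
clock: 8.12
ee_pos: [438.8, -210.6, 59.4]
eef_rot: [0.558, 3.09, -0.002]
contact_force: [-0.2, -0.3, 0.2]
opening: 85.0
```

>>> carry_out:
  steps:
    - {"tx":0,"ty":0,"tz":0,"wx":0,"wy":0,"wz":0,"grip":0.3}
    - {"tx":0,"ty":0,"tz":0,"wx":0,"wy":0,"wz":0,"grip":0.6}
    - {"tx":0,"ty":0,"tz":0,"wx":0,"wy":0,"wz":0,"grip":0.6}
    - {"tx":0,"ty":0,"tz":0,"wx":0,"wy":0,"wz":0,"grip":0.6}
    - {"tx":0,"ty":0,"tz":0,"wx":0,"wy":0,"wz":0,"grip":0.6}
  force: 35

```text
clock: 8.75
ee_pos: [438.7, -210.7, 59.2]
eef_rot: [0.559, 3.09, -0.001]
contact_force: [0.6, 0.6, 5.9]
opening: 55.9
```

>>> carry_out:
  steps:
    - {"tx":0,"ty":0,"tz":-15,"wx":0,"wy":0,"wz":0,"grip":0.6}
    - {"tx":0,"ty":0,"tz":-50,"wx":0,"wy":0,"wz":0,"grip":0.6}
    - {"tx":0,"ty":0,"tz":-50,"wx":0,"wy":0,"wz":0,"grip":0.6}
    - {"tx":0,"ty":0,"tz":-50,"wx":0,"wy":0,"wz":0,"grip":0.6}
    - {"tx":0,"ty":0,"tz":0,"wx":0,"wy":0,"wz":0,"grip":0.6}
    - {"tx":4.5,"ty":54,"tz":0,"wx":0,"wy":0,"wz":0,"grip":0.6}
    - {"tx":4.5,"ty":54,"tz":0,"wx":0,"wy":0,"wz":0,"grip":0.6}
    - {"tx":4.5,"ty":54,"tz":0,"wx":0,"wy":0,"wz":0,"grip":0.6}

```text
clock: 9.75
ee_pos: [481.4, -52.1, 222.2]
eef_rot: [-0.56, -3.089, -0.0]
contact_force: [1.0, -0.4, -0.9]
opening: 56.2
```

>>> carry_out:
  steps:
    - {"tx":4.5,"ty":54,"tz":0,"wx":0,"wy":0,"wz":0,"grip":0.6}
    - {"tx":4.5,"ty":54,"tz":0,"wx":0,"wy":0,"wz":0,"grip":0.6}
    - {"tx":4.5,"ty":54,"tz":0,"wx":0,"wy":0,"wz":0,"grip":0.6}
    - {"tx":4.5,"ty":54,"tz":0,"wx":0,"wy":0,"wz":0,"grip":0.6}
    - {"tx":4.5,"ty":54,"tz":0,"wx":0,"wy":0,"wz":0,"grip":0.6}
    - {"tx":4.5,"ty":52,"tz":0,"wx":0,"wy":0,"wz":0,"grip":0.6}
    - {"tx":0,"ty":0,"tz":0,"wx":0,"wy":0,"wz":0,"grip":0.6}
    - {"tx":0,"ty":0,"tz":0,"wx":0,"wy":0,"wz":0,"grip":0.6}

```text
clock: 10.75
ee_pos: [568.6, 256.8, 222.0]
eef_rot: [-0.558, -3.089, 0.002]
contact_force: [0.3, -0.0, -1.0]
opening: 55.9
```

```bash
python3 - <<'E'
from go import *
ps=[]
for i in range(4):
    p,d,c=snap('wrist','w3'); ps.append(telemetry.state()['ee_pos'])
print(np.mean(ps,0)); to(584,309.4,93)
s=telemetry.state(); R=cv2.Rodrigues(s['eef_rot'])[0]; W=cloud(d,c); T=(W-s['ee_pos'])@R
m=(abs(T[...,0])<40)&(abs(T[...,1])<27)&(T[...,2]>-40)&(T[...,2]<0); print('lid',T[m].min(0),T[m].max(0),np.median(T[m],axis=0))
z=W[...,2]; m=(abs(z-70)<6); print('shaker',cv2.minAreaRect(W[m][:,:2].astype(np.float32)))
# pot from scene/side
for f in('scene','side'):
    p,d,c=snap(f,f+'3'); W=cloud(d,c); m=(abs(W[...,2]-s['ee_pos'][2]-27)<6)&(np.hypot(W[...,0]-584,W[...,1]-309)<34)
    print(f,m.sum(),cv2.minEnclosingCircle(W[m][:,:2].astype(np.float32)) if m.sum()>5 else 0)
a=np.vstack([cv2.imread('pics/w3.png')]); cv2.imwrite('pics/w3v.png',np.hstack([a,cv2.imread('pics/side3.png')[120:400,100:340].repeat(1,0)]) if 0 else a)
E
```

```text
[569.14180127 256.10615541 222.83695568]
shift [  5.   55.1 130.2] pos [569.4 256.1 223.2] yaw 159.42 open 56.1 F [ 1.1  0.4 -2.3] T [ 0.04 -0.05  0.02] t 10.95
lid [-17.36175105 -26.99346958 -39.97875906] [ 3.15607848e+01  2.69892435e+01 -1.35161737e-02] [ 11.16148866   0.36256561 -26.51844788]
shaker ((552.724609375, 312.1581726074219), (190.7720184326172, 272.1724548339844), 83.86244201660156)
scene 1 0
side 76 ((575.5194091796875, 293.8440856933594), 17.053131103515625)
```

View pics/w3.png

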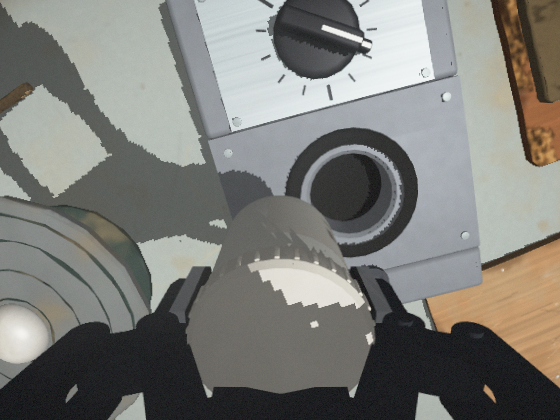

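The pot is held upright and the cup is at about (350,185) in the wrist view. I made one row too few, so the pot is 55 mm short. I'll finish the move and go down to just above the rim.

>>> carry_out:
  steps:
    - {"tx":3.5,"ty":55,"tz":0,"wx":0,"wy":0,"wz":0,"grip":0.6}
    - {"tx":0,"ty":0,"tz":0,"wx":0,"wy":0,"wz":0,"grip":0.6}
    - {"tx":0,"ty":0,"tz":40,"wx":0,"wy":0,"wz":0,"grip":0.6}
    - {"tx":0,"ty":0,"tz":30,"wx":0,"wy":0,"wz":0,"grip":0.6}
    - {"tx":0,"ty":0,"tz":14,"wx":0,"wy":0,"wz":0,"grip":0.6}
    - {"tx":0,"ty":0,"tz":0,"wx":0,"wy":0,"wz":0,"grip":0.6}
    - {"tx":0,"ty":0,"tz":0,"wx":0,"wy":0,"wz":0,"grip":0.6}

```text
clock: 11.92
ee_pos: [586.6, 310.1, 141.3]
eef_rot: [0.559, 3.089, 0.002]
contact_force: [0.2, 0.7, -1.5]
opening: 56.1
```

```bash
python3 - <<'E'
from go import *
ps=[];
for i in range(4):
    p,d,c=snap('wrist','w4'); ps.append(telemetry.state()['ee_pos'])
print(np.mean(ps,0)); to(584,309.4,93)
s=telemetry.state(); R=cv2.Rodrigues(s['eef_rot'])[0]
W=cloud(d,c); x,y,z=W[...,0],W[...,1],W[...,2]
m=(abs(z-70)<4)&(np.hypot(x-545,y-313)<190); print('shaker',cv2.minAreaRect(W[m][:,:2].astype(np.float32)))
T=(W-np.mean(ps,0))@R
m=(abs(T[...,1])<10)&(T[...,2]>-20)&(T[...,2]<45)&(abs(T[...,0])<45); print('front body x', np.nanpercentile(T[m][:,0],[5,50,95]))
E
```

```text
[586.4295136  310.20154482 141.08736167]
shift [ 1.8 -1.6 47.6] pos [586.1 310.2 140.6] yaw 159.51 open 56.0 F [ 0.6  0.2 -0.3] T [-0.02 -0.06  0.01] t 12.125
shaker ((554.2144165039062, 312.48358154296875), (189.43942260742188, 243.7274169921875), 84.02880096435547)
front body x [27.29355176 28.8050112  30.15570458]
```

View pics/w4.png

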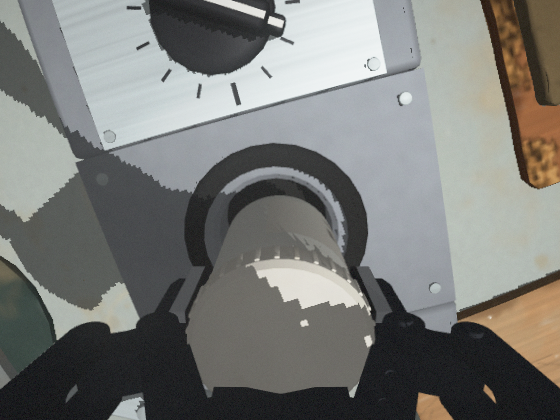

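>>> carry_out:
  steps:
    - {"tx":1.4,"ty":-1.6,"tz":0,"wx":0,"wy":0,"wz":0,"grip":0.6}
    - {"tx":0,"ty":0,"tz":6,"wx":0,"wy":0,"wz":0,"grip":0.6}
    - {"tx":0,"ty":0,"tz":6,"wx":0,"wy":0,"wz":0,"grip":0.6}
    - {"tx":0,"ty":0,"tz":4,"wx":0,"wy":0,"wz":0,"grip":0.6}
    - {"tx":0,"ty":0,"tz":0,"wx":0,"wy":0,"wz":0,"grip":0.6}

```text
clock: 12.75
ee_pos: [583.2, 308.8, 122.5]
eef_rot: [-0.559, -3.09, 0.001]
contact_force: [0.8, 0.0, -0.8]
opening: 55.9
```

```bash
python3 - <<'E'
from go import *
to(584,309.4,93)
E
```

```text
shift [-0.6  0.8 29.5] pos [583.2 308.8 122.5] yaw 159.51 open 55.9 F [ 0.8  0.  -0.8] T [-0.03 -0.04 -0.03] t 12.75
```

The bottom is below the rim with no contact force, so I'll keep going down.

>>> carry_out:
  steps:
    - {"tx":0,"ty":0,"tz":8,"wx":0,"wy":0,"wz":0,"grip":0.6}
    - {"tx":0,"ty":0,"tz":8,"wx":0,"wy":0,"wz":0,"grip":0.6}
    - {"tx":0,"ty":0,"tz":7,"wx":0,"wy":0,"wz":0,"grip":0.6}
    - {"tx":0,"ty":0,"tz":4,"wx":0,"wy":0,"wz":0,"grip":0.6}
    - {"tx":0,"ty":0,"tz":1.5,"wx":0,"wy":0,"wz":0,"grip":0.6}
    - {"tx":0,"ty":0,"tz":0,"wx":0,"wy":0,"wz":0,"grip":0.6}

```text
clock: 13.5
ee_pos: [583.7, 309.0, 94.9]
eef_rot: [0.559, 3.091, 0.0]
contact_force: [-0.5, 0.3, -1.0]
opening: 56.1
```

```bash
python3 - <<'E'
from go import *
to(584,309.4,93)
E
```

```text
shift [-0.2  0.5  1.9] pos [583.7 309.   94.9] yaw 159.51 open 56.1 F [-0.5  0.3 -1. ] T [-0.   -0.06  0.01] t 13.5
```

>>> carry_out:
  steps:
    - {"tx":0,"ty":0,"tz":1,"wx":0,"wy":0,"wz":0,"grip":0.6}
    - {"tx":0,"ty":0,"tz":0,"wx":0,"wy":0,"wz":0,"grip":0.2}
    - {"tx":0,"ty":0,"tz":0,"wx":0,"wy":0,"wz":0,"grip":0.1}
    - {"tx":0,"ty":0,"tz":0,"wx":0,"wy":0,"wz":0,"grip":0.1}
    - {"tx":0,"ty":0,"tz":-20,"wx":0,"wy":0,"wz":0,"grip":0.1}
    - {"tx":0,"ty":0,"tz":-40,"wx":0,"wy":0,"wz":0,"grip":0.1}
    - {"tx":0,"ty":0,"tz":-50,"wx":0,"wy":0,"wz":0,"grip":0.1}
    - {"tx":0,"ty":0,"tz":-40,"wx":0,"wy":0,"wz":0,"grip":0.1}

```text
clock: 14.5
ee_pos: [584.2, 309.2, 248.2]
eef_rot: [0.558, 3.088, 0.003]
contact_force: [-0.2, -0.0, -0.4]
opening: 76.7
```

```bash
python3 - <<'E'
from go import *
to(584,309.4,93)
p,d,c=snap('wrist','w5'); W=cloud(d,c); x,y,z=W[...,0],W[...,1],W[...,2]
m=(abs(z-120)<8)&(np.hypot(x-584,y-309)<38); print('lid',cv2.minEnclosingCircle(W[m][:,:2].astype(np.float32)),np.percentile(z[m],[5,50,95]),m.sum())
q=W[m]; q=q[abs(q[:,2]-120)<4]; A=np.c_[q[:,:2]-q[:,:2].mean(0),np.ones(len(q))]; print('tilt',np.linalg.lstsq(A,q[:,2],rcond=None)[0])
m=(z>126)&(z<150)&(x>540)&(y<330); print('arm',cv2.minAreaRect(W[m][:,:2].astype(np.float32)),m.sum(),np.median(z[m]))
E
```

```text
shift [  0.7  -0.3 155.2] pos [584.2 309.2 248.2] yaw 159.51 open 76.7 F [-0.2 -0.  -0.4] T [-0.02  0.03  0.  ] t 14.5
lid ((582.8421020507812, 309.9523010253906), 30.112106323242188) [118.31394906 119.96264346 121.10413089] 5336
tilt [ 7.77087105e-04 -1.09398721e-03  1.19922062e+02]
arm ((625.88427734375, 254.5444793701172), (141.07598876953125, 34.27751159667969), 59.0175895690918) 5241 138.94468338979456
```

View pics/w5.png

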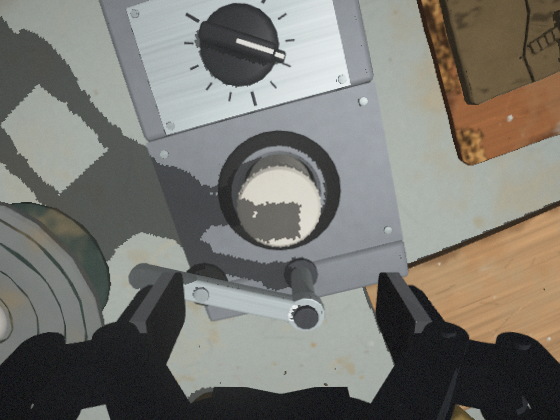

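The pot is seated: lid top at z≈120, level, centred at (582.8,310) and within about 1.5 mm of the cup. The arm is still swung out about 1.1 rad. Next I'll plan the push.

```bash
python3 - <<'E'
from go import *
s=telemetry.state(); R=cv2.Rodrigues(s['eef_rot'])[0]; p=np.array([584.2,309.2,248.2])
piv=np.array([658.6,301.8]); a=lambda t:np.array([np.cos(np.radians(t)),np.sin(np.radians(t))])
def C(t,g,r=105):
    S=11*abs(np.cos(np.radians(t-90-159.5)))+15*abs(np.sin(np.radians(t-90-159.5)))
    return np.r_[piv+r*a(t)+(9+S+g)*a(t+90),149]
pts=[C(237.5,14)]+[C(t,0) for t in np.linspace(237.5,174.2,10)]+[C(174.2,-3)]
for q in pts: print(q.round(1),(R.T@(q-p)).round(1)); p=q
E
```

```text
[633.3 193.4 149. ] [-85.4 -92.1  99.4]
[621.5 201.  149. ] [13.7  2.9 -0.1]
[610.5 205.4 149. ] [11.8  0.3 -0.1]
[599.9 211.1 149. ] [12.   1.7 -0.1]
[589.8 218.2 149. ] [12.   3.1 -0.1]
[580.4 226.7 149. ] [11.8  4.7 -0.1]
[571.9 236.5 149. ] [11.3  6.2 -0.1]
[564.6 247.5 149. ] [10.7  7.7 -0.1]
[558.6 259.5 149. ] [ 9.8  9.2 -0. ]
[554.2 272.5 149. ] [ 8.7 10.6 -0. ]
[551.5 286.2 149. ] [ 7.3 11.9  0. ]
[551.8 289.2 149. ] [0.8 2.9 0. ]
```

>>> carry_out:
  steps:
    - {"tx":-43,"ty":-46,"tz":0,"wx":0,"wy":0,"wz":0,"grip":1}
    - {"tx":-42.4,"ty":-46,"tz":0,"wx":0,"wy":0,"wz":0,"grip":1}
    - {"tx":0,"ty":0,"tz":20,"wx":0,"wy":0,"wz":0,"grip":1}
    - {"tx":0,"ty":0,"tz":30,"wx":0,"wy":0,"wz":0,"grip":1}
    - {"tx":0,"ty":0,"tz":30,"wx":0,"wy":0,"wz":0,"grip":1}
    - {"tx":0,"ty":0,"tz":19,"wx":0,"wy":0,"wz":0,"grip":1}
    - {"tx":0,"ty":0,"tz":0,"wx":0,"wy":0,"wz":0,"grip":1}

```text
clock: 15.42
ee_pos: [629.9, 193.9, 143.3]
eef_rot: [-0.557, -3.089, 0.001]
contact_force: [0.5, 0.9, -0.2]
opening: -0.0
```

```bash
python3 - <<'E'
from go import *
to(633.3,193.4,149)
p,d,c=snap('wrist','w6'); W=cloud(d,c); s=telemetry.state(); R=cv2.Rodrigues(s['eef_rot'])[0]; T=(W-s['ee_pos'])@R
m=(abs(T[...,0])<15)&(abs(T[...,1])<30)&(T[...,2]>-30)&(T[...,2]<30); print('tips',np.nanpercentile(T[m],[1,50,99],axis=0).round(1))
snap('side','side6')
cv2.imwrite('pics/v6.png',np.vstack([cv2.resize(cv2.imread('pics/w6.png'),(400,300)),cv2.resize(cv2.imread('pics/side6.png')[180:340,120:333],(400,300),interpolation=cv2.INTER_CUBIC)]))
E
```

```text
shift [-3.3  0.7 -5.7] pos [629.9 193.9 143.3] yaw 159.54 open -0.0 F [ 0.5  0.9 -0.2] T [ 0.01 -0.02  0.01] t 15.425
tips [[ -8.1 -26.4 -29.8]
 [ 12.2   0.4 -17.6]
 [ 14.9  26.   14.4]]
```

View pics/v6.png

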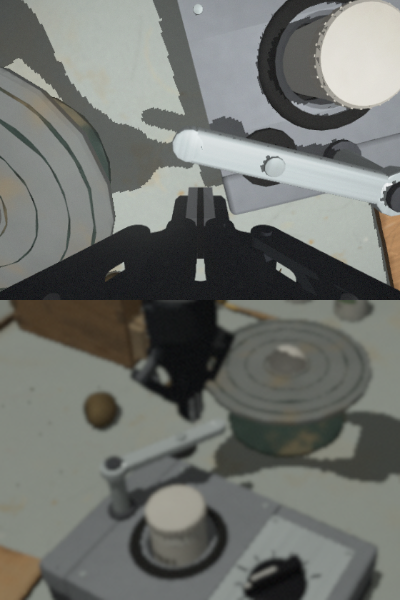

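The fingertips stand closed just outside the bar near its end, and the pot is seated. The tool is about 5 mm low, so I'll lift it 5 mm and push along the arc.

>>> carry_out:
  steps:
    - {"tx":0,"ty":0,"tz":-5,"wx":0,"wy":0,"wz":0,"grip":1}
    - {"tx":10,"ty":3,"tz":0,"wx":0,"wy":0,"wz":0,"grip":1}
    - {"tx":11.8,"ty":0.3,"tz":0,"wx":0,"wy":0,"wz":0,"grip":1}
    - {"tx":12,"ty":1.7,"tz":0,"wx":0,"wy":0,"wz":0,"grip":1}
    - {"tx":12,"ty":3.1,"tz":0,"wx":0,"wy":0,"wz":0,"grip":1}
    - {"tx":11.8,"ty":4.7,"tz":0,"wx":0,"wy":0,"wz":0,"grip":1}
    - {"tx":11.3,"ty":6.2,"tz":0,"wx":0,"wy":0,"wz":0,"grip":1}
    - {"tx":10.7,"ty":7.7,"tz":0,"wx":0,"wy":0,"wz":0,"grip":1}

```text
clock: 16.52
ee_pos: [565.5, 246.7, 149.8]
eef_rot: [0.559, 3.091, -0.001]
contact_force: [4.1, -2.1, 2.0]
opening: -0.1
```

```bash
python3 - <<'E'
from go import *
to(564.6,247.5,149)
p,d,c=snap('wrist','w7'); W=cloud(d,c); x,y,z=W[...,0],W[...,1],W[...,2]
m=(z>136)&(z<142)&(np.hypot(x-658.6,y-301.8)<125)&(np.hypot(x-658.6,y-301.8)>20)
b=p.astype(int).sum(2); m&=b>330
q=W[m]; v=q[:,:2]-[658.6,301.8]; r=np.hypot(*v.T); k=(r>40)&(r<85); print(k.sum(),'arm ang',np.degrees(np.median(np.arctan2(v[k,1],v[k,0])))%360-174.2)
E
```

```text
shift [1.1 0.4 0.8] pos [565.5 246.7 149.8] yaw 159.51 open -0.1 F [ 4.1 -2.1  2. ] T [-0.36 -0.65 -0.01] t 16.525
651 arm ang 19.109160405509357
```

>>> carry_out:
  steps:
    - {"tx":9.8,"ty":9.2,"tz":0,"wx":0,"wy":0,"wz":0,"grip":1}
    - {"tx":8.7,"ty":10.6,"tz":0,"wx":0,"wy":0,"wz":0,"grip":1}
    - {"tx":7.3,"ty":11.9,"tz":0,"wx":0,"wy":0,"wz":0,"grip":1}
    - {"tx":0,"ty":2,"tz":0,"wx":0,"wy":0,"wz":0,"grip":1}
    - {"tx":0,"ty":0,"tz":0,"wx":0,"wy":0,"wz":0,"grip":1}

```text
clock: 17.2
ee_pos: [552.7, 287.4, 149.1]
eef_rot: [-0.557, -3.089, 0.0]
contact_force: [0.4, 0.2, -0.7]
opening: -0.2
```

```bash
cat >> go.py <<'E'
def arm(f):
    p,d,c=snap('wrist',f); W=cloud(d,c); x,y,z=W[...,0],W[...,1],W[...,2]
    m=(z>136)&(z<142)&(np.hypot(x-658.6,y-301.8)<125)&(p.astype(int).sum(2)>330)
    v=W[m][:,:2]-[658.6,301.8]; r=np.hypot(*v.T); k=(r>40)&(r<110); print(k.sum(),'arm deg',np.degrees(np.median(np.arctan2(v[k,1],v[k,0])))%360-174.2)
E
python3 - <<'E'
from go import *
to(551.8,289,149); arm('w8')
E
```

```text
shift [1.4 1.2 0.2] pos [552.7 287.4 149.1] yaw 159.54 open -0.2 F [ 0.4  0.2 -0.7] T [-0.02  0.    0.04] t 17.2
220 arm deg -1.4946449188606152
```

>>> carry_out:
  steps:
    - {"tx":0,"ty":2,"tz":0,"wx":0,"wy":0,"wz":0,"grip":1}
    - {"tx":0,"ty":2,"tz":0,"wx":0,"wy":0,"wz":0,"grip":1}
    - {"tx":0,"ty":0,"tz":0,"wx":0,"wy":0,"wz":0,"grip":1}

```text
clock: 17.62
ee_pos: [554.1, 289.8, 149.1]
eef_rot: [-0.558, -3.089, 0.004]
contact_force: [-2.9, -4.4, 0.6]
opening: 0.1
```

```bash
python3 - <<'E'
from go import *
to(551.8,289,149); arm('w9')
E
```

```text
shift [ 1.9 -1.6  0.1] pos [554.1 289.8 149.1] yaw 159.51 open 0.1 F [-2.9 -4.4  0.6] T [-0.58  0.47  0.09] t 17.625
278 arm deg -2.3155903657759893
```

>>> carry_out:
  steps:
    - {"tx":0,"ty":2,"tz":0,"wx":0,"wy":0,"wz":0,"grip":1}
    - {"tx":0,"ty":2,"tz":0,"wx":0,"wy":0,"wz":0,"grip":1}
    - {"tx":0,"ty":0,"tz":0,"wx":0,"wy":0,"wz":0,"grip":1}

```text
clock: 18.05
ee_pos: [554.4, 290.8, 148.8]
eef_rot: [-0.558, -3.086, 0.014]
contact_force: [-8.5, -14.8, 4.1]
opening: 0.2
```

```bash
python3 - <<'E'
from go import *
to(551.8,289,149); arm('w10')
E
```

```text
shift [ 1.8 -2.6 -0.2] pos [554.4 290.8 148.8] yaw 159.52 open 0.2 F [ -8.5 -14.8   4.1] T [-2.29  1.39  0.16] t 18.05
279 arm deg -2.4118920323822124
```

The force rose to 17 N with no further arm motion, so the arm is at its stop. I'll back off, go above the dial and turn the wrist.

>>> carry_out:
  steps:
    - {"tx":0,"ty":-15,"tz":0,"wx":0,"wy":0,"wz":0,"grip":1}
    - {"tx":0,"ty":-15,"tz":0,"wx":0,"wy":0,"wz":0,"grip":1}
    - {"tx":0,"ty":0,"tz":-40,"wx":0,"wy":0,"wz":0,"grip":1}
    - {"tx":0,"ty":0,"tz":-40,"wx":0,"wy":0,"wz":0,"grip":1}
    - {"tx":46,"ty":14.4,"tz":0,"wx":0,"wy":0,"wz":0,"grip":0.5}
    - {"tx":46.5,"ty":14.4,"tz":0,"wx":0,"wy":0,"wz":0,"grip":0.5}
    - {"tx":0,"ty":0,"tz":0,"wx":0,"wy":0,"wz":-10,"grip":0.5}
    - {"tx":0,"ty":0,"tz":0,"wx":0,"wy":0,"wz":-10,"grip":0.5}

```text
clock: 19.1
ee_pos: [468.8, 326.0, 230.2]
eef_rot: [0.003, 3.14, 0.002]
contact_force: [0.9, 0.3, -0.0]
opening: 42.5
```

>>> carry_out:
  steps:
    - {"tx":0,"ty":0,"tz":0,"wx":0,"wy":0,"wz":-10,"grip":0.5}
    - {"tx":0,"ty":0,"tz":0,"wx":0,"wy":0,"wz":-10,"grip":0.5}
    - {"tx":0,"ty":0,"tz":0,"wx":0,"wy":0,"wz":-10,"grip":0.5}
    - {"tx":0,"ty":0,"tz":0,"wx":0,"wy":0,"wz":-10,"grip":0.5}
    - {"tx":0,"ty":0,"tz":0,"wx":0,"wy":0,"wz":-10,"grip":0.5}
    - {"tx":0,"ty":0,"tz":0,"wx":0,"wy":0,"wz":0,"grip":0.5}
    - {"tx":0,"ty":0,"tz":0,"wx":0,"wy":0,"wz":0,"grip":0.5}

```text
clock: 19.98
ee_pos: [469.4, 325.5, 229.9]
eef_rot: [-1.311, 2.854, 0.0]
contact_force: [0.6, -0.1, 0.5]
opening: 42.5
```

```bash
cat >> go.py <<'E'
def dial(f):
    p,d,c=snap('wrist',f); W=cloud(d,c); x,y,z=W[...,0],W[...,1],W[...,2]
    m=(z>93)&(z<105)&(np.hypot(x-467.4,y-321.3)<40); print('dial',cv2.minAreaRect(W[m][:,:2].astype(np.float32)),m.sum(),np.median(z[m]))
    v,u=np.mgrid[:420,:560]; w=m&(p.min(2)>150); 
    if w.sum()>10:
        q=W[w][:,:2]; print('white line centre',q.mean(0),'dir from axis',np.degrees(np.arctan2(*(q.mean(0)-[467.4,321.3])[::-1])),'line',cv2.fitLine(q.astype(np.float32),2,0,.01,.01).ravel())
    m=(abs(z-70)<4)&(np.hypot(x-545,y-313)<190); print('shaker',cv2.minAreaRect(W[m][:,:2].astype(np.float32)))
E
python3 - <<'E'
from go import *
to(467.4,321.3,112); dial('w11')
E
```

```text
shift [  4.5  -1.2 117.9] pos [469.4 325.5 229.9] yaw -130.66 open 42.5 F [ 0.6 -0.1  0.5] T [0.04 0.01 0.05] t 19.975
dial ((468.6011047363281, 324.4095764160156), (58.825172424316406, 13.023680686950684), 52.402217864990234) 1325 99.02905071516084
white line centre [475.39026053 333.13856789] dir from axis 55.98321953720191 line [  0.5928367   0.8053227 475.39026   333.13858  ]
shaker ((544.074951171875, 313.38739013671875), (189.89659118652344, 291.19256591796875), 84.26036834716797)
```

View pics/w11.png

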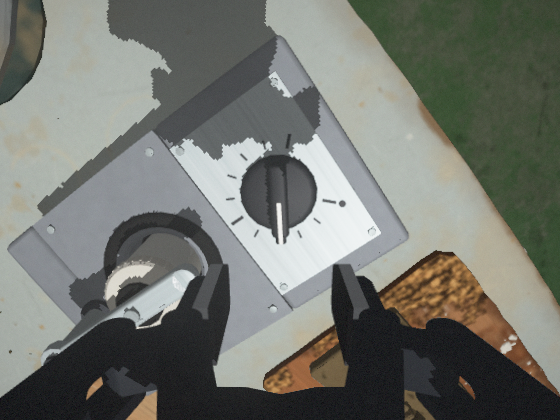

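The nose points down the image at (281,240), about mark 2.85, with the zero dot at (342,203) and the 5 mark at (237,220). The hold arm lies over the pot. I'll align with the bar and go down.

>>> carry_out:
  steps:
    - {"tx":4.9,"ty":-0.8,"tz":0,"wx":0,"wy":0,"wz":-3,"grip":0.5}
    - {"tx":0,"ty":0,"tz":45,"wx":0,"wy":0,"wz":0,"grip":0.5}
    - {"tx":0,"ty":0,"tz":40,"wx":0,"wy":0,"wz":0,"grip":0.5}
    - {"tx":0,"ty":0,"tz":25,"wx":0,"wy":0,"wz":0,"grip":0.5}
    - {"tx":0,"ty":0,"tz":11,"wx":0,"wy":0,"wz":0,"grip":0.5}
    - {"tx":0,"ty":0,"tz":4,"wx":0,"wy":0,"wz":0,"grip":0.5}
    - {"tx":0,"ty":0,"tz":0,"wx":0,"wy":0,"wz":0,"grip":0.5}

```text
clock: 20.9
ee_pos: [467.4, 321.6, 105.8]
eef_rot: [-1.389, 2.816, -0.0]
contact_force: [0.7, -0.1, 0.7]
opening: 43.1
```

```bash
python3 - <<'E'
from go import *
to(466.8,321.3,104)
E
```

```text
shift [0.6 0.3 1.8] pos [467.4 321.6 105.8] yaw -127.51 open 43.1 F [ 0.7 -0.1  0.7] T [ 0.04 -0.03  0.04] t 20.9
```

Well placed, so I'll close on the bar with low force.

>>> carry_out:
  steps:
    - {"tx":0.5,"ty":0,"tz":1,"wx":0,"wy":0,"wz":0,"grip":0.8}
    - {"tx":0,"ty":0,"tz":0,"wx":0,"wy":0,"wz":0,"grip":1}
    - {"tx":0,"ty":0,"tz":0,"wx":0,"wy":0,"wz":0,"grip":1}
    - {"tx":0,"ty":0,"tz":0,"wx":0,"wy":0,"wz":0,"grip":1}
  force: 25

```text
clock: 21.4
ee_pos: [467.2, 321.0, 104.7]
eef_rot: [-1.389, 2.816, -0.001]
contact_force: [0.6, -2.3, 5.1]
opening: 12.1
```

>>> carry_out:
  steps:
    - {"tx":0,"ty":0,"tz":0,"wx":0,"wy":0,"wz":7,"grip":1}
    - {"tx":0,"ty":0,"tz":0,"wx":0,"wy":0,"wz":7,"grip":1}
    - {"tx":0,"ty":0,"tz":0,"wx":0,"wy":0,"wz":7,"grip":1}
    - {"tx":0,"ty":0,"tz":0,"wx":0,"wy":0,"wz":0,"grip":1}

```text
clock: 21.9
ee_pos: [467.3, 320.9, 104.7]
eef_rot: [-0.851, 3.022, -0.001]
contact_force: [1.2, -2.8, 5.1]
opening: 12.2
```

```bash
python3 - <<'E'
from go import *
to(466.8,321.3,104)
E
```

```text
shift [0.2 0.6 0.7] pos [467.3 320.9 104.7] yaw -148.55 open 12.2 F [ 1.2 -2.8  5.1] T [-0.41 -0.14 -0.06] t 21.9
```

>>> carry_out:
  steps:
    - {"tx":0,"ty":0,"tz":0,"wx":0,"wy":0,"wz":10,"grip":1}
    - {"tx":0,"ty":0,"tz":0,"wx":0,"wy":0,"wz":10,"grip":1}
    - {"tx":0,"ty":0,"tz":0,"wx":0,"wy":0,"wz":10,"grip":1}
    - {"tx":0,"ty":0,"tz":0,"wx":0,"wy":0,"wz":10,"grip":1}
    - {"tx":0,"ty":0,"tz":0,"wx":0,"wy":0,"wz":10,"grip":1}
    - {"tx":0,"ty":0,"tz":0,"wx":0,"wy":0,"wz":10,"grip":1}
    - {"tx":0,"ty":0,"tz":0,"wx":0,"wy":0,"wz":10,"grip":1}
    - {"tx":0,"ty":0,"tz":0,"wx":0,"wy":0,"wz":10,"grip":1}

```text
clock: 22.9
ee_pos: [467.3, 320.4, 104.7]
eef_rot: [1.297, 2.859, -0.001]
contact_force: [0.7, -5.2, 6.5]
opening: 12.1
```

>>> carry_out:
  steps:
    - {"tx":0,"ty":0,"tz":0,"wx":0,"wy":0,"wz":6,"grip":1}
    - {"tx":0,"ty":0,"tz":0,"wx":0,"wy":0,"wz":5.2,"grip":1}
    - {"tx":0,"ty":0,"tz":0,"wx":0,"wy":0,"wz":0,"grip":1}
    - {"tx":0,"ty":0,"tz":0,"wx":0,"wy":0,"wz":0,"grip":1}

```text
clock: 23.4
ee_pos: [467.2, 320.3, 104.7]
eef_rot: [1.562, 2.723, -0.001]
contact_force: [0.0, -5.2, 6.3]
opening: 12.1
```

```bash
python3 - <<'E'
from go import *
to(466.8,321.3,104)
E
```

```text
shift [1.1 0.2 0.7] pos [467.2 320.3 104.7] yaw 120.31 open 12.1 F [ 0.  -5.2  6.3] T [-0.85 -0.06 -0.05] t 23.4
```

Yaw is 120.3° against a 120.2° target. Now I'll release, lift and check.

>>> carry_out:
  steps:
    - {"tx":0,"ty":0,"tz":0,"wx":0,"wy":0,"wz":0,"grip":0.8}
    - {"tx":0,"ty":0,"tz":0,"wx":0,"wy":0,"wz":0,"grip":0.5}
    - {"tx":0,"ty":0,"tz":0,"wx":0,"wy":0,"wz":0,"grip":0.5}
    - {"tx":0,"ty":0,"tz":-20,"wx":0,"wy":0,"wz":0,"grip":0.5}
    - {"tx":0,"ty":0,"tz":-50,"wx":0,"wy":0,"wz":0,"grip":0.5}
    - {"tx":0,"ty":0,"tz":-50,"wx":0,"wy":0,"wz":0,"grip":0.5}
    - {"tx":0,"ty":0,"tz":-30,"wx":0,"wy":0,"wz":0,"grip":0.5}
    - {"tx":0,"ty":0,"tz":0,"wx":0,"wy":0,"wz":0,"grip":0.5}

```text
clock: 24.4
ee_pos: [467.8, 321.7, 256.9]
eef_rot: [1.561, 2.722, 0.008]
contact_force: [-0.5, 1.0, 0.1]
opening: 43.0
```

```bash
python3 - <<'E'
from go import *
to(466.8,321.3,104); dial('w12'); arm('w13')
for f in('scene','side'):
    p,d,c=snap(f,f+'9'); W=cloud(d,c); x,y,z=W[...,0],W[...,1],W[...,2]
    m=(z>92)&(z<106)&(np.hypot(x-467.4,y-321.3)<42); 
    if m.sum()>20: print(f,'dial',cv2.minAreaRect(W[m][:,:2].astype(np.float32)),m.sum())
    m=(z>136)&(z<143)&(np.hypot(x-600,y-305)<90); 
    if m.sum()>20: print(f,'arm',cv2.minAreaRect(W[m][:,:2].astype(np.float32)),m.sum())
    m=(z>68)&(z<84)&(np.hypot(x-595,y+274)<50); print('short pot',cv2.minEnclosingCircle(W[m][:,:2].astype(np.float32)))
E
```

```text
shift [  0.3  -2.  152.8] pos [467.8 321.7 256.9] yaw 120.32 open 43.0 F [-0.5  1.   0.1] T [-0.04  0.02 -0.04] t 24.4
dial ((469.13995361328125, 318.2221374511719), (12.29028034210205, 59.667388916015625), 29.860326766967773) 1053 99.05824327895543
white line centre [473.89689092 309.57512897] dir from axis -61.008640356936056 line [  0.50482506  -0.8632217  473.89688    309.57513   ]
shaker ((543.9375, 313.57623291015625), (190.39984130859375, 290.2899169921875), 84.09042358398438)
1450 arm deg -1.8864818110600936
scene dial ((467.6556396484375, 316.5542297363281), (15.978559494018555, 59.86903762817383), 27.01523780822754) 78
scene arm ((599.8939819335938, 305.0884704589844), (22.98284149169922, 141.12330627441406), 81.81189727783203) 219
short pot ((599.7725219726562, -269.7308349609375), 30.34557342529297)
side dial ((470.4043884277344, 316.7245178222656), (12.93122673034668, 62.2532844543457), 30.27816390991211) 206
side arm ((602.505126953125, 309.8204345703125), (27.55437660217285, 140.4203338623047), 81.05621337890625) 561
short pot ((601.422119140625, -266.8209228515625), 30.04457664489746)
```

View pics/w12.png

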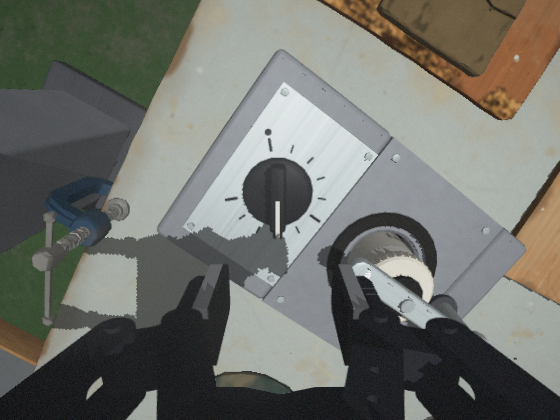

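```bash
python3 - <<'E'
from go import *
p,d,c=load('w12'); W=cloud(d,c); x,y,z=W[...,0],W[...,1],W[...,2]
m=(abs(z-120)<5)&(np.hypot(x-584,y-309)<38); print('lid',cv2.minEnclosingCircle(W[m][:,:2].astype(np.float32)),np.percentile(z[m],[5,50,95]),m.sum())
to(467,321); print(workorder.sign_off())
E
```

```text
lid ((582.9488525390625, 310.0711669921875), 30.116931915283203) [117.14488896 119.90540169 121.14537133] 1275
shift [-0.4  1.5 -0. ] pos [465.5 320.6 251.6] yaw 120.31 open 42.7 F [ 0.2  0.6 -0.4] T [-0.01 -0.01  0.03] t 24.6
the job is handed in; nothing more can be done
None
```

The shaker is set up and the job is handed in, at about 25 s on the robot's clock; no verdict was reported. I took the white pot nearest the base, stood it in the cup, swung the hold-down arm to its stop and turned the dial to 7.

**Last checks:**
- **Pot:** The lid top is at z ≈ 120 mm. The pot is within about 1.5 mm of the cup's centre. It measured level once seated, before the arm was closed.
- **Hold-down arm:** It pushed back with about 17 N and turned no further, so it is at its stop. The camera put it about 2° past closed, which I take as measurement bias.
- **Dial:** The pointer measures −60° against a target of −59.8° (tolerance ±6.9°). The rougher scene-camera reading was −63°, also within tolerance.
- **Gripper:** It is clear of everything, with its tips about 140 mm above the dial.
- **Short pot:** It still stands. Its measured centre differs by about 6 mm between my first and last readings, which used different fitting methods. The gripper never came near it.
- **Brush and rib:** I did not re-measure them, but no move went near them at table height.

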